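# Meter-cupboard key into the key tin

### The arm

A 7-joint arm with a two-finger parallel gripper is mounted at the origin on the work surface. World frame = base frame: x ahead of the robot, y to its left, z up, the work surface at z = 0. Lengths are in mm, angles in rad, forces in N, time in s.
With the tool pointing down it reaches from about 400 to 750 mm from the base axis. Payload 19.5 kg.
Tool frame: the origin (TCP) lies midway between the tips of the shut fingers; the grasp point (between the pads) lies bot.pinch_z behind it (bot.pinch_z is the distance from the TCP to the grasp point, in mm); z points along the fingers, y is the line along which they close (so a half turn about z gives the same grasp; the last joint's range is limited). The gripper opens to 85 mm and grips with 20 to 120 N. Pads are 22 mm wide; open, the fingers measure 114 mm over their backs; the gripper's body (76 mm by 85 mm) begins 54 mm behind the grasp point. The pads swing forward as they close: fully open they stand 13 mm farther back than shut.
Start: joints at [1.101, 0.707, -0.028, 1.485, 0.022, 0.951, -0.075], TCP at [238.54, -523.157, 231.268] pointing down, gripper open.
Joint ranges: [-2.71, 2.71], [-0.32, 2.16], [-1.57, 1.52], [0, 2.45], [-1.46, 4.6], [0, 2.02], [-2.83, 2.83]. Speed limits (rad/s): [1.89, 1.89, 2.57, 2.57, 3.01, 3.01, 3.01].

### API

Orientations are given as a rotation vector (axis times angle).
In Python, from rig import bot, cams, job_done gives the robot as it stands.
- The arm moves only by the shell command python3 -m creep 'ROWS' [OPENING] [FORCE]. ROWS is JSON, a list of rows, each a list of 2 entries, a list of its own where there are three numbers: the shift along the tool's x, y, z in m, then the turn, a rotation vector about the tool's x, y, z in rad. A call has 1 to 12 rows; each row shifts and turns the commanded pose from where the row before left it, along the tool's axes as they then stand; what a row does not reach is not made up. A row lasts 1/10 s, in which the tool goes at most 50 mm and 8.59 degrees, less where a joint would pass 70% of its speed; a pose out of reach is approached as far as the arm can. A call with a gripper value outside its range is refused whole. OPENING is the closure, from -1 (fully open) to 1 (shut), set as the call begins (- or left out, the last holds). The fingers move at their own pace and stop on an object; FORCE is the grip in N (left out, the last holds). Time passes only in rows, so rows that do not move let the fingers close. It gives the time, the measured TCP pose, the force, the opening and the grip force at its end, in the units of the state.
- bot.sense(): the state, without advancing time (a new reading comes with each control period).
- cams.snapshot(name): name is "scene" or "top" or "wrist"; returns a dict with "pixels" (400x640x3 uint8, red, green, blue), "vertical_fov" (degrees; the focal length in pixels is half the picture's height over the tangent of half this angle, whatever the lens; pixels are square), "cx", "cy" (the principal point, pixels), "R" (3x3) and "t" (3): a world point X has camera coordinates R X + t. Camera axes: x right, y down, z forward; pixel columns grow to the right and rows downward; lengths in mm; the calibration is good to about 2 mm. A picture is of the moment at which its call begins. There is no depth.
- job_done(): hands the job in; it is judged then, once.
The state is a dict: "time": time; "joint_positions": joint angles; "joint_velocities": joint speeds; "joint_torque": joint torques, N m; "position": TCP position; "orientation": TCP orientation; "ft_force": force on the tool from outside, world axes, zero at the start; "ft_torque": the same for the moment, N m; "gripper_width": opening from 0.0 (shut) to 1.0 (fully open); "gripper_force": force on a finger pad.
Only numpy, scipy, OpenCV 4.12 (cv2) and the standard library are available. Lean on these libraries where they do the work, as an engineer would, in place of code of your own. Each camera call takes 0.05 s, during which the arm holds its last target. There are 200 camera calls.

### The job

Fish the T-shaped meter-cupboard key out from under the handle of the carry caddy, lay it (do not drop it) in the open aluminium key tin and let go, then slide the tin's cover fully shut. Leave everything else in the caddy, with the bell and the egg cup still standing, and do not disturb the salt pig.

Things in the scene. Friction and masses are not known exactly. Their poses are not given: they have to be found in the camera images.
- caddy: Plywood carry caddy (open tote), fixed, 250 (its x) by 360 (its y) mm, origin under its centre, z up; its x points roughly to the robot's left. Floor 6 mm thick; rim 10 mm thick, 36 mm high; an upright 50 mm wide at each y end carries the handle. Key, egg cup and bell are in a row below the handle about 95 mm apart, in any order; tube and screwdriver lie beside them at caddy x about +85 mm.
- handle (a point): Middle of the caddy's round wooden handle, on its centre line 165 mm above the shelf; 28 mm thick, it runs along the caddy's y right above the row of things. It blocks a gripper that comes straight down; one tilted about 40 degrees, reaching in from either long side along the key's shank, passes under it.
- key: The wanted thing: plain steel T-shaped key, 0.10 to 0.20 kg, lying flat below the caddy's handle. Round shank 24 mm thick along its x, whole length 90 mm (x -45 to +45 mm); square-edged cross bar 18 mm thick, 24 mm tall, 66 mm long along its y, centred at x = -36 mm . Origin on its underside below mid-shank; its x starts within 0.25 rad of the caddy's x.
- key_mid (a point): Middle of the key's shank on its centre line, 12 mm above its underside: the place to grip, across the shank.
- tin: Flat aluminium key tin, does not move, 150 (its x) by 150 (its y) mm, 38 mm high without its cover, walls and floor 3 mm thick. Origin under its centre on the shelf, z up; its x points roughly away from the robot.
- cover (a joint): The tin's flat sliding cover (150 by 146 mm, 4 mm thick, its top 42 mm above the shelf), in m: 0 is fully shut (end stop); at value v it has slid v towards the tin's +x, and the tin is open from its -x end over the length v. Range 0 to 0.14; starts at 0.115 to 0.135. About 1 to 2 N moves it; it stays where left.
- cover_grip (a point): Top centre of the upright grip rib on the cover: 12 mm thick along the tin's x, 60 mm wide along its y, rising 24 mm above the cover (this point is 66 mm above the shelf). It is 12 mm from the cover's -x edge and slides with it; at tin x = -63 mm when shut.
- tube: Plain straight steel tube offcut, 24 mm thick, 90 mm long along its y, lying along the caddy's +x wall; no cross bar. Not wanted. Origin on its underside below the middle.
- bell: Steel hand bell, 75 mm tall, foot 62 mm across, knob 18 mm thick, standing in the caddy. Origin centre of its foot. Stays in the caddy, standing.
- egg_cup: Turned wooden egg cup, 62 mm tall, 50 mm across, standing in the caddy. Origin centre of its foot. Stays in the caddy, standing.
- screwdriver: Screwdriver 160 mm long along its y, black handle 24 mm thick, lying along the caddy's +x wall; origin on its underside at mid-length. Stays in the caddy.
- salt_pig: White ceramic salt pig, 123 mm tall, 116 mm across, standing on the shelf at the robot's left, outside the work. Origin centre of its foot. Leave alone. (Unlisted, fixed: a stack of two lidded translucent boxes, 240 mm high with a hanger on top, beside the robot on its right, within x 0 to 0.32 m and y -0.44 to -0.86 m.)

How it is judged:
By the outcome, as a careful person would: the job done as asked, in the order asked, and still so for the second after the job is handed in, with the robot touching nothing.
It also fails if it takes over 61 s, if anything falls off the work surface, if the arm or the gripper's body presses on something with over 40 N, if the wrist force passes 120 N, or if a joint passes its speed limit or range.

## Working session

There is one attempt and no reset: what is moved stays moved. The work goes in short steps, Python scripts to look and compute and a shell command to move; the robot and the scene stay as the last step left them, time stands still between calls to the robot, and variables do not carry over. Pictures are saved under pics/ and viewed, at most 13 in all, crops included, and the job is handed in when it is done.

```bash
ls; mkdir -p pics; python3 - <<'E'
from rig import bot,cams
import cv2,numpy as np
s=bot.sense();print(s,bot.pinch_z)
for n in("scene","top"):
    c=cams.snapshot(n);cv2.imwrite(f"pics/{n}0.png",c["pixels"][:,:,::-1]);print(n,c["vertical_fov"],c["cx"],c["cy"],c["R"],c["t"])
E
```

```text
pics
{'time': 0.0, 'joint_positions': array([ 1.10130583,  0.70710625, -0.02759555,  1.48495509,  0.02200591,
        0.95087734, -0.07551122]), 'joint_velocities': array([ 0.00060222,  0.00190839,  0.00165882, -0.00083566, -0.00106826,
       -0.00049042,  0.00084856]), 'joint_torque': array([ 4.19605030e-04, -8.83228111e+01,  1.23486064e+00, -2.36162746e+01,
        1.69101125e-02,  6.57546989e-03,  7.85356633e-05]), 'position': array([ 238.43606855, -522.97186231,  230.83612112]), 'orientation': array([-3.06902390e+00, -6.66607594e-01,  4.24602299e-04]), 'ft_force': array([ 0.06797434, -0.33585219,  0.03609846]), 'ft_torque': array([ 0.003184  ,  0.0109307 , -0.05023003]), 'gripper_force': 0.0, 'gripper_width': 1.001101344113845} 18.700000000000003
scene 51.19027131438236 321.70220703891033 199.26268227704537 [[ 0.79411335  0.6072513  -0.02509667]
 [ 0.33162543 -0.46753734 -0.81941041]
 [-0.50932167  0.64238205 -0.57265761]] [-526.39948009  -54.51451094 1378.18788451]
top 49.72021454336823 324.3450864088442 197.52760695572752 [[ 0.01047554 -0.9998414  -0.01440252]
 [-0.99739699 -0.00942016 -0.07148784]
 [ 0.07134083  0.0151139  -0.99733748]] [ 110.91465061  584.69445148 1160.54177009]
```

View pics/scene0.png

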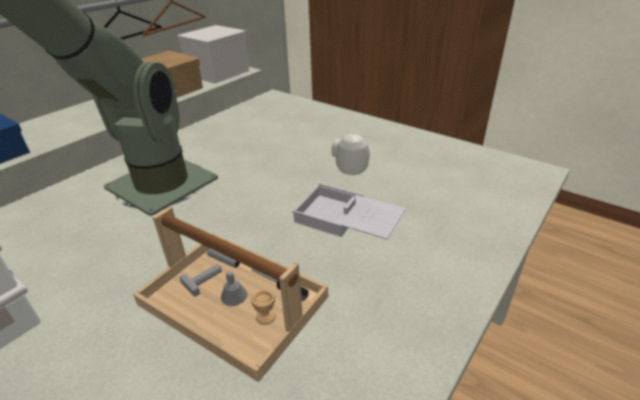

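View pics/top0.png

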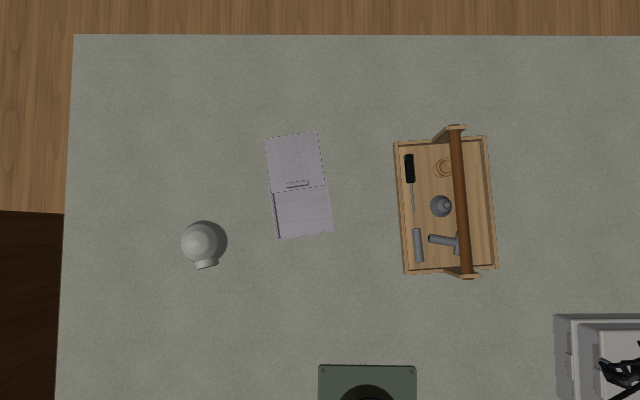

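The scene view shows the caddy (key end nearest the robot, then bell, then egg cup) and the tin with its cover open at about (350,210). The top view shows the key at (445,240) partly under the handle, and the tin at (300,185). I'll enlarge these, and check the surroundings of the gripper.

```bash
python3 - <<'E'
from rig import cams
import cv2,numpy as np
w=cams.snapshot("wrist");cv2.imwrite("pics/w0.png",w["pixels"][:,:,::-1]);print(w["vertical_fov"],w["cx"],w["cy"],w["R"],w["t"])
t=cv2.imread("pics/top0.png");s=cv2.imread("pics/scene0.png")
r=lambda im,x0,y0,w,h:cv2.resize(im[y0:y0+h,x0:x0+w],(400,300),interpolation=cv2.INTER_CUBIC)
m=np.vstack([np.hstack([r(t,390,155,160,120),r(t,240,125,160,120)]),np.hstack([r(cv2.imread("pics/w0.png"),0,0,640,400),r(t,480,280,160,120)])])
cv2.imwrite("pics/m0.png",m)
m=np.vstack([np.hstack([r(s,140,240,133,100),r(s,280,170,133,100)]),np.hstack([r(s,0,200,200,150),r(s,0,0,200,150)])])
cv2.imwrite("pics/m1.png",m)
E
```

```text
71.20842446182726 322.1650996363576 197.7109176413733 [[ 4.14708102e-01 -9.09954299e-01 -6.03044474e-04]
 [-8.60531668e-01 -3.92399197e-01  3.24820132e-01]
 [-2.95808110e-01 -1.34186602e-01 -9.45775617e-01]] [-574.48509764  -43.5325782   380.97354749]
```

View pics/m0.png

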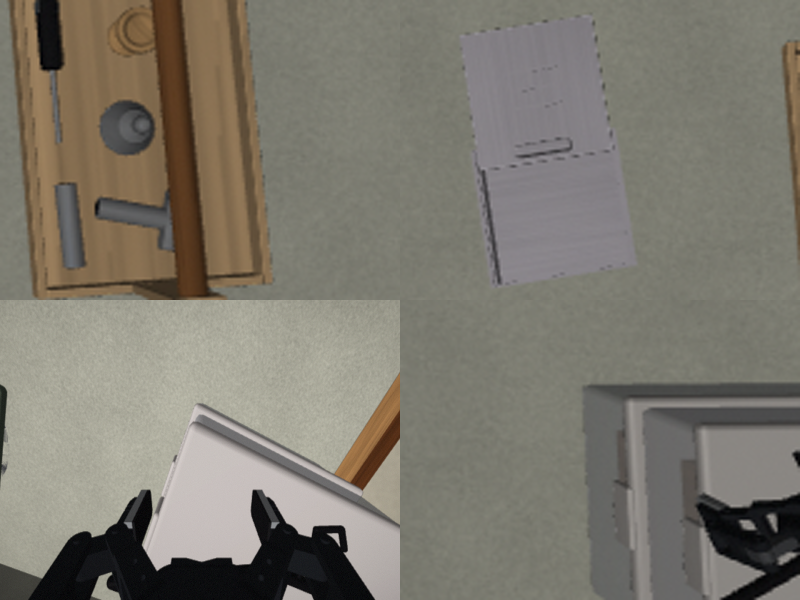

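View pics/m1.png

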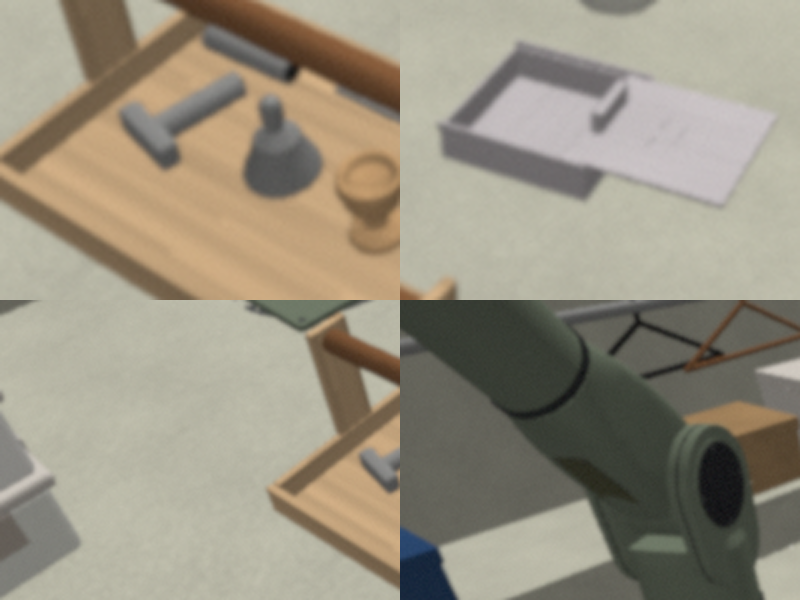

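The top-view crop shows the key's shank end at about (428.8,238.2), with its bar to the right under the handle. The rib of the cover is at about (297.6,185), and the tin's -x corners are at (277,239) and (334,231). In the scene crop the shank end is at (219,269), the bell is next to the key and the egg cup beyond it. The gripper starts just above the box stack, so the first move has to be up.

```bash
cat > h.py <<'E'
import numpy as np,cv2
from rig import bot,cams
from scipy.spatial.transform import Rotation as Ro
_={}
def cam(n):
    if n not in _: _[n]=cams.snapshot(n)
    return _[n]
def K(c):
    f=200/np.tan(np.radians(c["vertical_fov"])/2); return np.array([[f,0,c["cx"]],[0,f,c["cy"]],[0,0,1]])
def P(c): return K(c)@np.c_[c["R"],c["t"]]
def ray(c,p): return -c["R"].T@c["t"], c["R"].T@np.linalg.solve(K(c),[p[0],p[1],1])
def atz(c,p,z):
    o,d=ray(c,p); return o+d*(z-o[2])/d[2]
def tri(c1,p1,c2,p2):
    X=cv2.triangulatePoints(P(c1),P(c2),np.array(p1,float),np.array(p2,float))[:,0];X=X[:3]/X[3]
    return X,np.hypot(*(prj(c1,X)-p1)),np.hypot(*(prj(c2,X)-p2))
def prj(c,X):
    q=P(c)@np.r_[X,1]; return q[:2]/q[2]
E
python3 - <<'E'
from h import *
np.set_printoptions(precision=1,suppress=True)
T,S=cam("top"),cam("scene")
tc=lambda x,y:(390+x/2.5,155+y/2.5); tt=lambda x,y:(240+x/2.5,125+y/2.5)
sc=lambda x,y:(140+x/3,240+y/3); st=lambda x,y:(280+x/3,170+y/3)
print("end",tri(T,tc(97,208),S,sc(240,85)))
print("bar",tri(T,tc(165,216),S,sc(163,128)))
print("rib",tri(T,tt(145,144),S,st(210,97)))
print("tin-x corners",tri(T,tt(93,285),S,st(40,126)),tri(T,tt(236,264),S,st(120,42)) )
print([atz(T,tt(*p),38) for p in((93,285),(236,264))])
print([atz(T,tt(*p),42) for p in((60,33),(193,15),(80,168),(215,150))])
print([atz(T,tt(*p),66) for p in((117,146),(171,138),(120,157),(172,150))])
print("key @18",[atz(T,tc(*p),18) for p in((97,208),(165,216))])
print("bell knob",atz(T,tc(140,126),81), "cup", atz(T,tc(133,32),66))
# caddy rim corners (top z36) and handle
print("rim",[atz(T,p,36) for p in((393,142),(486,136),(497,268),(405,274))])
print("handle",[atz(T,p,179) for p in((455,130),(466,273))])
print("wrist cam in tool"); s=bot.sense();w=cam("wrist");Rt=Ro.from_rotvec(s["orientation"]).as_matrix()
print(w["R"]@Rt, Rt.T@(-w["R"].T@w["t"]-s["position"]),Rt)
E
```

```text
end (array([ 476.8, -167.5,   16.5]), np.float64(0.6520794905436856), np.float64(0.7766096168548253))
bar (array([ 469.4, -238.9,   22.8]), np.float64(0.8852212203354433), np.float64(1.097423183355187))
rib (array([619.5, 186.3,  67.5]), np.float64(0.17445372572479745), np.float64(0.17955186416683303))
tin-x corners (array([440.6, 223. , -56.6]), np.float64(13.919801838390837), np.float64(16.055778962583116)) (array([527.6, 111.9, 133.5]), np.float64(16.39669676870211), np.float64(14.475213833906588))
[array([469.5, 242. ,  38. ]), array([493.6,  88.5,  38. ])]
[array([742.6, 282.5,  42. ]), array([763.5, 137.8,  42. ]), array([595.2, 257.9,  42. ]), array([616. , 112.3,  42. ])]
[array([616.9, 215.8,  66. ]), array([625.9, 158.7,  66. ]), array([605.3, 212.4,  66. ]), array([613.2, 157.5,  66. ])]
key @18 [array([ 475.6, -168.5,   18. ]), array([ 467.8, -242. ,   18. ])]
bell knob [ 561.9 -199.2   81. ] cup [ 662.  -196.7   66. ]
rim [array([736., -69.,  36.]), array([ 754.4, -321.3,   36. ]), array([ 399. , -344.6,   36. ]), array([ 380.3, -100.6,   36. ])]
handle [array([ 737.1, -196.2,  179. ]), array([ 398.9, -218. ,  179. ])]
wrist cam in tool
[[-0.   1.  -0. ]
 [-0.9 -0.  -0.3]
 [-0.3  0.   0.9]] [  82.5   -0.2 -143.2] [[ 0.9  0.4 -0. ]
 [ 0.4 -0.9  0. ]
 [-0.  -0.  -1. ]]
```

```bash
cat >> h.py <<'E'
np.set_printoptions(precision=4,suppress=True)
def tgt(az,tilt):
    "tool y at azimuth az (rad), leaned by -tilt about tool y"
    y=np.array([np.cos(az),np.sin(az),0]);z=np.array([0,0,-1.]);x=np.cross(y,z)
    return Ro.from_matrix(np.c_[x,y,z])*Ro.from_rotvec([0,-tilt,0])
def plan(p,R):
    s=bot.sense();C=Ro.from_rotvec(s["orientation"])
    print("t",s["time"],"pos",s["position"],"shift(tool now, mm)",C.inv().apply(p-s["position"]),"turn",(C.inv()*R).as_rotvec(),"shift after turn",R.inv().apply(p-s["position"]))
    print("q",s["joint_positions"],"F",s["ft_force"],"w",s["gripper_width"],s["gripper_force"])
E
python3 -m creep '[[[0,0,-0.03],[0,0,0]],[[0,0,-0.04],[0,0,0]],[[0,0,-0.04],[0,0,0]],[[0,0,-0.04],[0,0,0]],[[0,0,-0.03],[0,0,0]],[[0,0,0],[0,0,0]]]' -1 60
python3 - <<'E'
from h import *
R=tgt(-0.11,0.646); z=R.as_matrix()[:,2];print(z)
p=np.array([471,-213,14.]);plan(p-220*z,R)
E
```

```text
time: 0.9
position: [238.8, -523.8, 414.7]
orientation: [3.065, 0.666, 0.002]
ft_force: [-0.6, -0.1, -0.5]
gripper_width: 0.997
gripper_force: 0.0
[-0.0661 -0.5984 -0.7985]
t 0.9 pos [ 238.785  -523.761   414.7226] shift(tool now, mm) [ 407.9708 -301.3861  223.5629] turn [-0.3285 -0.5842 -0.9971] shift after turn [ 508.2317  196.6967 -101.3165]
q [ 1.095   0.5771 -0.0168  1.082   0.0093  1.4773 -0.063 ] F [-0.5578 -0.0874 -0.4801] w 0.9974136423822032 0.0
```

```bash
python3 -m creep '[[[0.034,-0.025,0],[0,0,0]],[[0.034,-0.025,0],[0,0,0]],[[0.034,-0.025,0],[0,0,0]],[[0.034,-0.025,0],[0,0,0]],[[0.034,-0.025,0],[0,0,0]],[[0.034,-0.025,0],[0,0,0]],[[0.034,-0.025,0],[0,0,0]],[[0.034,-0.025,0],[0,0,0]],[[0.034,-0.025,0],[0,0,0]],[[0.034,-0.025,0],[0,0,0]],[[0.034,-0.025,0],[0,0,0]],[[0.034,-0.025,0],[0,0,0]]]'
python3 -m creep '[[[0,0,0],[0,0,-0.125]],[[0,0,0],[0,0,-0.125]],[[0,0,0],[0,0,-0.125]],[[0,0,0],[0,0,-0.125]],[[0,0,0],[0,0,-0.125]],[[0,0,0],[0,0,-0.125]],[[0,0,0],[0,0,-0.125]],[[0,0,0],[0,0,-0.125]],[[0,0,0],[0,0,-0.03]],[[0,0,0],[0,0,0]]]'
python3 - <<'E'
from h import *
R=tgt(-0.11,0.646); z=R.as_matrix()[:,2]
p=np.array([471,-213,14.]);plan(p-220*z,R)
E
```

```text
time: 2.1
position: [485.7, -79.3, 410.9]
orientation: [-3.07, -0.667, 0.001]
ft_force: [0.8, -1.0, -0.6]
gripper_width: 1.001
gripper_force: 0.0
time: 3.1
position: [485.2, -81.0, 411.0]
orientation: [-2.345, -2.09, 0.0]
ft_force: [-0.4, -0.0, 0.9]
gripper_width: 1.001
gripper_force: 0.0
t 3.1 pos [485.2473 -81.0287 411.0191] shift(tool now, mm) [ -0.3475   0.4348 221.3492] turn [-0.0021 -0.6462 -0.0047] shift after turn [133.0135   0.3264 176.9268]
q [ 0.3163  0.428  -0.3741  1.3927  0.1558  1.3503 -0.1763] F [-0.4101 -0.0453  0.917 ] w 1.0007821653813338 0.0
```

```bash
python3 -m creep '[[[0,0,0],[0,-0.13,0]],[[0,0,0],[0,-0.13,0]],[[0,0,0],[0,-0.13,0]],[[0,0,0],[0,-0.13,0]],[[0,0,0],[0,-0.126,0]],[[0.03,0,0.035],[0,0,0]],[[0.03,0,0.035],[0,0,0]],[[0.03,0,0.035],[0,0,0]],[[0.03,0,0.035],[0,0,0]],[[0,0,0],[0,0,0]],[[0,0,0],[0,0,0]]]' -0.1
python3 - <<'E'
from h import *
R=tgt(-0.11,0.646); z=R.as_matrix()[:,2]
p=np.array([471,-213,14.]);plan(p-200*z,R)
w=cam("wrist");im=w["pixels"][:,:,::-1];cv2.imwrite("pics/w1.png",cv2.resize(im,(800,500)))
import pickle;pickle.dump(w,open("w1.pkl","wb"))
print([prj(w,X) for X in([476,-168,18],[471,-213,18],[468,-240,18])])
E
```

```text
time: 4.2
position: [486.8, -69.5, 228.4]
orientation: [1.966, 1.753, -0.658]
ft_force: [-1.3, -1.0, 0.2]
gripper_width: 0.552
gripper_force: 0.0
t 4.2 pos [486.8192 -69.5433 228.414 ] shift(tool now, mm) [13.8665  0.0868 58.085 ] turn [-0.002   0.0006 -0.0038] shift after turn [13.8323  0.0248 58.0932]
q [-0.1812  0.7214 -0.1891  1.7643  0.78    1.1455 -0.9678] F [-1.29   -1.0429  0.1727] w 0.5517790641441842 0.0
[array([323.3353, 130.5062]), array([323.3441, 154.5322]), array([323.3486, 166.8956])]
```

View pics/w1.png

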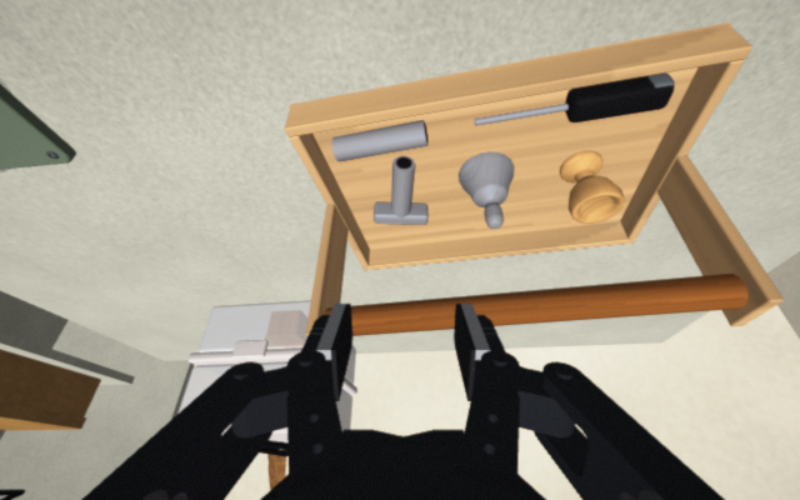

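The wrist view shows the shank end at (323.2,130.4), where my estimate predicts (323.3,130.5), and the bar at about (321,169). The estimate holds, so I'm going in along the tool axis.

```bash
python3 -m creep '[[[0.014,0,0.01],[0,0,0]],[[0,0,0.035],[0,0,0]],[[0,0,0.035],[0,0,0]],[[0,0,0.035],[0,0,0]],[[0,0,0.03],[0,0,0]],[[0,0,0.03],[0,0,0]],[[0,0,0.025],[0,0,0]],[[0,0,0.02],[0,0,0]],[[0,0,0.01],[0,0,0]],[[0,0,0],[0,0,0]]]'
python3 - <<'E'
from h import *
R=tgt(-0.11,0.646)
p=np.array([471,-213,14.]);plan(p,R)
w=cam("wrist");im=w["pixels"][:,:,::-1];cv2.imwrite("pics/w2.png",cv2.resize(im,(640,400)))
print([prj(w,X) for X in([476,-168,18],[471,-213,18],[468,-240,18])])
E
```

```text
time: 5.25
position: [473.0, -196.6, 36.1]
orientation: [1.965, 1.752, -0.657]
ft_force: [0.5, 0.8, 0.6]
gripper_width: 0.548
gripper_force: 0.0
t 5.25 pos [ 473.0041 -196.6427   36.0677] shift(tool now, mm) [ 0.1492 -0.1763 27.541 ] turn [-0.0007  0.0008 -0.0044] shift after turn [ 0.1266 -0.1963 27.541 ]
q [-0.0434  1.0551  0.0044  1.9507  1.2468  0.6753 -1.3575] F [0.5106 0.8316 0.6283] w 0.5475808869923032 0.0
[array([323.6474, 199.4398]), array([323.5872, 237.142 ]), array([323.5616, 253.2399])]
```

View pics/w2.png

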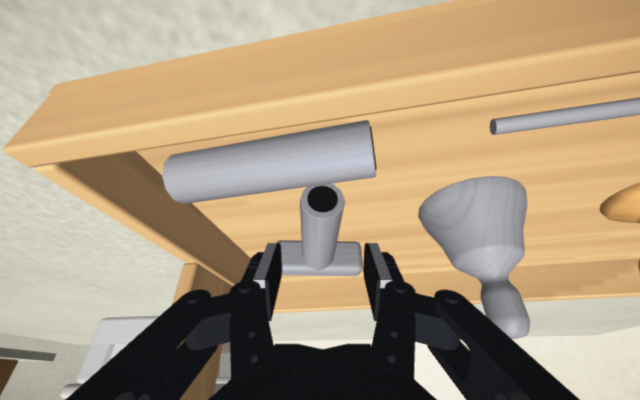

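```bash
python3 -m creep '[[[0,-0.0015,0.006],[0.021,0,0.028]],[[0,0,0.008],[0,0,0]],[[0,0,0.008],[0,0,0]],[[0,0,0.005],[0,0,0]],[[0,0,0],[0,0,0]]]'
python3 -m creep '[[[0,0,0],[0,0,0]],[[0,0,0],[0,0,0]],[[0,0,0],[0,0,0]],[[0,0,0],[0,0,0]],[[0,0,0],[0,0,0]],[[0,0,0],[0,0,0]],[[0,0,0],[0,0,0]],[[0,0,0],[0,0,0]]]' 1 60
python3 - <<'E'
from h import *
plan(np.array([471,-213,14.]),tgt(-0.145,0.646))
w=cam("wrist");im=w["pixels"][:,:,::-1];cv2.imwrite("pics/w3.png",im[150:350,200:450].repeat(2,0).repeat(2,1))
E
```

```text
time: 5.8
position: [468.2, -212.2, 13.3]
orientation: [2.0, 1.724, -0.67]
ft_force: [-0.3, -0.2, -0.2]
gripper_width: 0.551
gripper_force: 0.0
time: 6.6
position: [468.7, -211.6, 14.0]
orientation: [2.0, 1.724, -0.669]
ft_force: [-1.8, 3.3, 6.3]
gripper_width: 0.254
gripper_force: 58.6
t 6.6 pos [ 468.6611 -211.5819   13.9604] shift(tool now, mm) [-0.8687  2.5221  0.6064] turn [-0.0013 -0.0001 -0.0023] shift after turn [-0.8744  2.5193  0.6097]
q [-0.0202  1.1014  0.0217  1.9345  1.2702  0.6511 -1.3934] F [-1.7553  3.3051  6.2979] w 0.25354346315477366 58.559154868125916
```

View pics/w3.png

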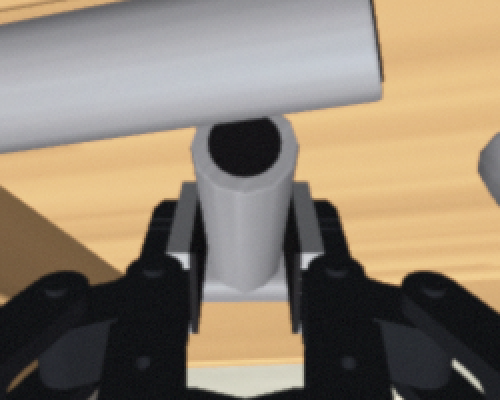

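The crop shows the shank held between both pads, with its end at about (323,220) in the full frame. I'm now withdrawing along the tool axis.

```bash
python3 -m creep '[[[0,0,0],[0,0,0]],[[0,0,-0.008],[0,0,0]],[[0,0,-0.015],[0,0,0]],[[0,0,-0.02],[0,0,0]],[[0,0,-0.02],[0,0,0]],[[0,0,-0.025],[0,0,0]],[[0,0,-0.03],[0,0,0]],[[0,0,-0.03],[0,0,0]],[[0,0,-0.03],[0,0,0]],[[0,0,-0.03],[0,0,0]],[[0,0,-0.02],[0,0,0]],[[0,0,0],[0,0,0]]]' 1 80
python3 - <<'E'
from h import *
plan(np.array([541,175,130.]),tgt(0.16,0.646))
w=cam("wrist");im=w["pixels"][:,:,::-1]
S=cam("scene")["pixels"][:,:,::-1]
T=cam("top")["pixels"][:,:,::-1]
r=lambda im,x0,y0,w,h:cv2.resize(im[y0:y0+h,x0:x0+w],(400,300),interpolation=cv2.INTER_CUBIC)
cv2.imwrite("pics/m4.png",np.vstack([np.hstack([r(im,200,150,240,180),r(T,380,125,160,150)]),np.hstack([r(S,130,180,200,150),r(S,280,170,133,100)])]))
E
```

```text
time: 7.85
position: [489.4, -74.0, 197.3]
orientation: [1.999, 1.726, -0.664]
ft_force: [0.3, 0.5, -1.8]
gripper_width: 0.249
gripper_force: 78.6
t 7.85 pos [489.3972 -74.0477 197.3132] shift(tool now, mm) [243.5428  14.7289 -98.4311] turn [-0.1819 -0.0023 -0.2458] shift after turn [230.2818  90.6215 -89.3124]
q [-0.1779  0.7764 -0.1698  1.7721  0.7923  1.0956 -1.0194] F [ 0.3202  0.4963 -1.8215] w 0.24864127066544123 78.58216881752014
```

View pics/m4.png

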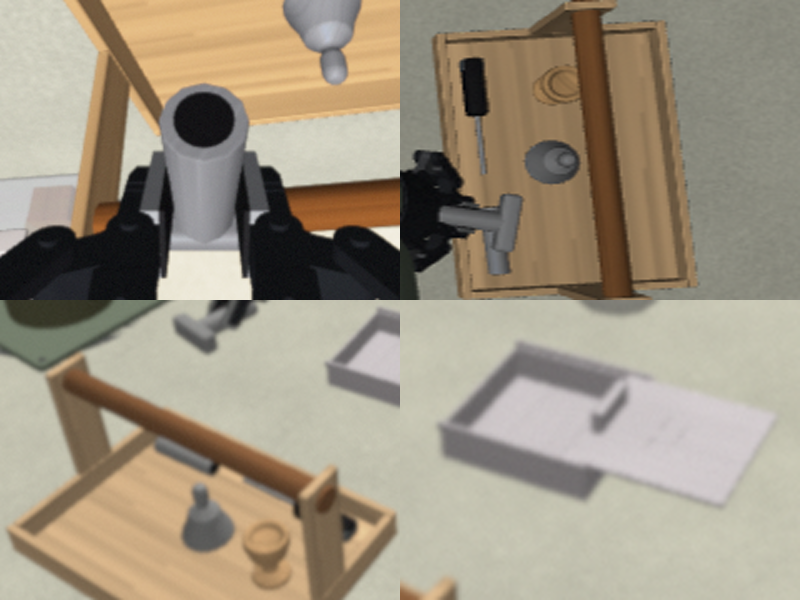

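The key came out gripped and level. The bell and egg cup are standing, and the tube and screwdriver are undisturbed. Next, carry it over the tin.

```bash
python3 -m creep '[[[0.02,0.001,-0.008],[0,0,0]],[[0.0305,0.0018,-0.0123],[0,0,0]],[[0.0305,0.0018,-0.0123],[0,0,0]],[[0.0305,0.0018,-0.0123],[0,0,0]],[[0.0305,0.0018,-0.0123],[0,0,0]],[[0.0305,0.0018,-0.0123],[0,0,0]],[[0.0305,0.0018,-0.0123],[0,0,0]],[[0.0305,0.0018,-0.0123],[0,0,0]],[[0.01,0.001,-0.005],[-0.045,0,-0.061]],[[0,0,0],[-0.07,0,-0.09]],[[0,0,0],[-0.067,-0.002,-0.095]],[[0,0,0],[0,0,0]]]'
python3 - <<'E'
from h import *
plan(np.array([541,175,60.]),tgt(0.16,0.646))
w=cam("wrist");im=w["pixels"][:,:,::-1];cv2.imwrite("pics/w5.png",im)
print([prj(w,X) for X in([541-4,175+45,52],[541,175,52])])
E
```

```text
time: 9.2
position: [539.7, 172.8, 127.7]
orientation: [1.678, 1.977, -0.57]
ft_force: [0.6, -0.2, -0.7]
gripper_width: 0.249
gripper_force: 78.8
t 9.2 pos [539.6901 172.753  127.664 ] shift(tool now, mm) [42.4646  2.0041 52.706 ] turn [-0.0033  0.0025  0.0042] shift after turn [42.3382  1.6511 52.8198]
q [-0.5506  1.0004 -0.2397  1.4478  0.7855  1.2481 -1.0258] F [ 0.5592 -0.1505 -0.6848] w 0.2489038853182428 78.76060724258423
[array([333.1728, 101.6824]), array([326.6357, 153.992 ])]
```

View pics/w5.png

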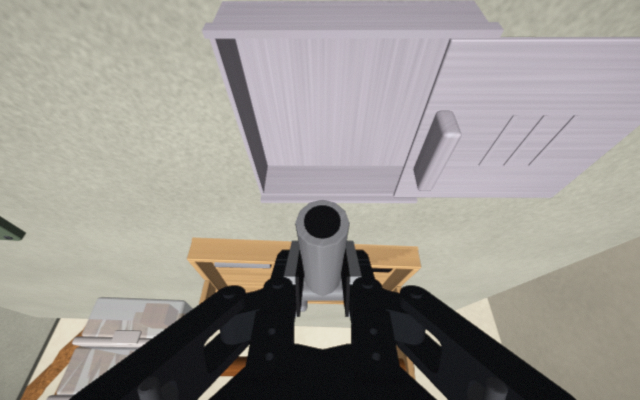

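```bash
python3 - <<'E'
from h import *
w=cam("wrist")
for p in((217,38),(213,33),(264,198),(205,30),(497,30)): print(p,atz(w,p,38))
for p in((452,38),(414,197)): print(p,atz(w,p,42))
for p in((446,113),(459,135),(423,190)): print("rib",p,atz(w,p,66))
c=np.array([555,177]);a=.16;X=np.array([np.cos(a),np.sin(a)]);Y=np.array([-X[1],X[0]])
for i,j in((-75,75),(-75,-75)): print(c+i*X+j*Y)
E
```

```text
(217, 38) [471.4048 239.0026  38.    ]
(213, 33) [469.7151 241.3147  38.    ]
(264, 198) [493.7936  87.2269  38.    ]
(205, 30) [465.833  242.2108  38.    ]
(497, 30) [615.947 266.098  38.   ]
(452, 38) [592.9892 260.37    42.    ]
(414, 197) [635.9773 118.2841  42.    ]
rib (446, 113) [598.8913 232.5439  66.    ]
rib (459, 135) [615.0978 218.5469  66.    ]
rib (423, 190) [619.4428 161.3726  66.    ]
[469.0091 239.0932]
[492.9068  91.0091]
```

The wrist view confirms the tin: its corners come out at (470,241) and (494,87) mm, against my model's (469,239) and (493,91). Now I'll lower the key.

```bash
python3 -m creep '[[[0.0106,0.0005,0.0132],[0,0,0]],[[0.0106,0.0005,0.0132],[0,0,0]],[[0.0106,0.0005,0.0132],[0,0,0]],[[0.0106,0.0005,0.0132],[0,0,0]],[[0.0066,0,0.0088],[0,0,0]],[[0.0066,0,0.0088],[0,0,0]],[[0.0066,0,0.0088],[0,0,0]],[[0.0048,0,0.0064],[0,0,0]],[[0,0,0],[0,0,0]],[[0,0,0],[0,0,0]]]'
python3 - <<'E'
from h import *
plan(np.array([541,175,11.]),tgt(0.16,0.646))
E
```

```text
time: 10.3
position: [542.2, 175.2, 19.8]
orientation: [1.682, 1.973, -0.567]
ft_force: [-0.1, -0.2, -0.5]
gripper_width: 0.247
gripper_force: 78.8
t 10.3 pos [542.1604 175.1586  19.7872] shift(tool now, mm) [ 5.3242 -1.1487  6.9943] turn [-0.0033  0.0017 -0.0001] shift after turn [ 5.3124 -1.1708  6.9995]
q [-0.5657  1.1728 -0.2087  1.4398  0.8485  1.1159 -1.1386] F [-0.0647 -0.2308 -0.5394] w 0.24652710641688594 78.75551462173462
```

```bash
python3 -m creep '[[[0.0018,0,0.0024],[0,0,0]],[[0.0015,0,0.002],[0,0,0]],[[0,0,0],[0,0,0]],[[0,0,0],[0,0,0]]]'
python3 -m creep '[[[0.0006,0,0.0008],[0,0,0]],[[0.0006,0,0.0008],[0,0,0]],[[0,0,0],[0,0,0]],[[0,0,0],[0,0,0]]]'
```

```text
time: 10.7
position: [542.1, 175.1, 14.1]
orientation: [1.682, 1.973, -0.568]
ft_force: [0.5, 0.1, -1.3]
gripper_width: 0.249
gripper_force: 78.8
time: 11.1
position: [542.0, 175.0, 12.1]
orientation: [1.682, 1.973, -0.568]
ft_force: [-0.2, -0.5, -1.2]
gripper_width: 0.247
gripper_force: 78.8
```

```bash
python3 -m creep '[[[0.0004,0,0.0005],[0,0,0]],[[0,0,0],[0,0,0]],[[0,0,0],[0,0,0]]]'
python3 -m creep '[[[0.0004,0,0.0005],[0,0,0]],[[0,0,0],[0,0,0]],[[0,0,0],[0,0,0]]]'
```

```text
time: 11.4
position: [542.0, 175.0, 11.4]
orientation: [1.682, 1.973, -0.568]
ft_force: [1.1, 0.5, -1.5]
gripper_width: 0.248
gripper_force: 78.8
time: 11.7
position: [542.1, 175.1, 11.1]
orientation: [1.682, 1.973, -0.568]
ft_force: [-1.5, 0.4, 6.3]
gripper_width: 0.248
gripper_force: 79.5
```

```bash
python3 -m creep '[[[0.0004,0,0.0005],[0,0,0]],[[0,0,0],[0,0,0]],[[0,0,0],[0,0,0]]]'

```

```text
time: 12.0
position: [542.1, 175.1, 11.0]
orientation: [1.682, 1.972, -0.568]
ft_force: [-4.5, 1.9, 14.4]
gripper_width: 0.246
gripper_force: 80.5
```

```bash
python3 -m creep '[[[0,0,0],[0,0,0]],[[0,0,0],[0,0,0]],[[0,0,0],[0,0,0]],[[0,0,0],[0,0,0]],[[0,0,0],[0,0,0]]]' 0 40
python3 -m creep '[[[0,0,-0.006],[0,0,0]],[[0,0,-0.015],[0,0,0]],[[0,0,-0.03],[0,0,0]],[[0,0,-0.035],[0,0,0]],[[0,0,-0.035],[0,0,0]],[[0,0,-0.035],[0,0,0]],[[0,0,0],[0,0,0]]]'
python3 - <<'E'
from h import *
plan(np.array([619,187,150.]),tgt(0.16,0.))
w=cam("wrist");im=w["pixels"][:,:,::-1];cv2.imwrite("pics/w6.png",im)
E
```

```text
time: 12.5
position: [542.0, 175.0, 10.1]
orientation: [1.682, 1.973, -0.568]
ft_force: [-0.0, 0.2, -0.3]
gripper_width: 0.498
gripper_force: 0.0
time: 13.2
position: [527.1, 272.5, 138.2]
orientation: [1.682, 1.977, -0.559]
ft_force: [-0.1, 0.6, 0.1]
gripper_width: 0.5
gripper_force: 0.0
t 13.2 pos [527.1073 272.454  138.1828] shift(tool now, mm) [-86.3656  77.0156  49.9588] turn [0.001  0.6426 0.0007] shift after turn [-99.0027  77.1046 -11.8172]
q [-0.6825  1.0557 -0.2633  1.2175  0.7102  1.4253 -1.0104] F [-0.0562  0.5974  0.085 ] w 0.5001675436201513 0.0
```

View pics/w6.png

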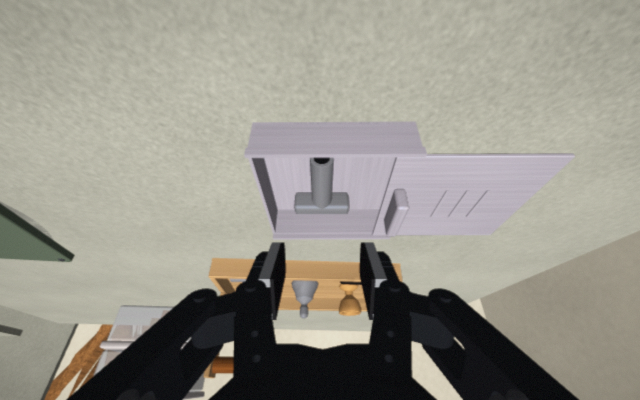

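The wrist view shows the key lying flat in the tin, with its end at (321,160) and its bar at (321,203), clear of the cover edge at x≈385. The rib is at (398,212). I'll straighten the tool and take the rib.

```bash
python3 -m creep '[[[0,0,0],[0,0.13,0]],[[0,0,0],[0,0.13,0]],[[0,0,0],[0,0.13,0]],[[0,0,0],[0,0.13,0]],[[0,0,0],[0,0.123,0]],[[-0.033,0.0257,-0.004],[0,0,0]],[[-0.033,0.0257,-0.004],[0,0,0]],[[-0.033,0.0257,-0.004],[0,0,0]],[[0,0,0],[0,0,0]],[[0,0,0],[0,0,0]]]'
python3 - <<'E'
from h import *
plan(np.array([618.5,187,49.]),tgt(0.16,0.))
w=cam("wrist");im=w["pixels"][:,:,::-1];cv2.imwrite("pics/w7.png",im)
print([prj(w,X) for X in([618.5,187,66],)])
E
```

```text
time: 14.25
position: [619.1, 181.8, 146.3]
orientation: [2.04, 2.388, -0.009]
ft_force: [0.2, 1.4, 0.0]
gripper_width: 0.503
gripper_force: 0.0
t 14.25 pos [619.1079 181.7741 146.2827] shift(tool now, mm) [ 5.7159  0.5948 97.2552] turn [-0.0039  0.0047 -0.0033] shift after turn [ 5.256   0.2325 97.2827]
q [-0.0944  0.9642 -0.5798  1.286   0.5484  1.0536 -0.591 ] F [0.1933 1.3912 0.0075] w 0.5028441967794688 0.0
[array([324.268 , 198.9384])]
```

View pics/w7.png

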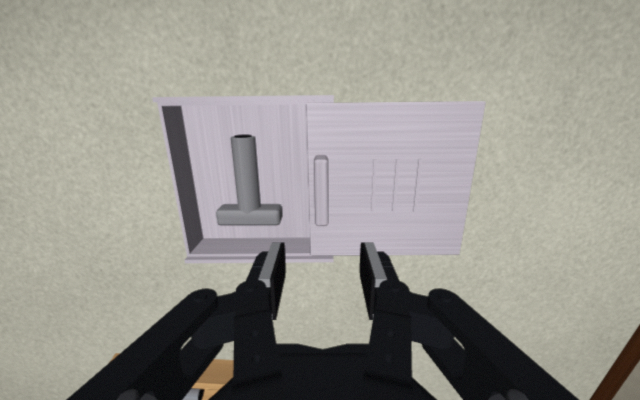

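```bash
python3 -m creep '[[[0.009,-0.001,0.015],[0,0.005,0]],[[0,0,0.025],[0,0,0]],[[0,0,0.025],[0,0,0]],[[0,0,0.02],[0,0,0]],[[0,0,0.01],[0,0,0]],[[0,0,0],[0,0,0]],[[0,0,0],[0,0,0]]]'
python3 -m creep '[[[0,0,0],[0,0,0]],[[0,0,0],[0,0,0]],[[0,0,0],[0,0,0]],[[0,0,0],[0,0,0]],[[0,0,0],[0,0,0]],[[0,0,0],[0,0,0]],[[0,0,0],[0,0,0]],[[0,0,0],[0,0,0]]]' 1 30
```

```text
time: 15.0
position: [616.7, 191.8, 52.6]
orientation: [-2.037, -2.389, 0.002]
ft_force: [0.4, 0.5, -0.1]
gripper_width: 0.499
gripper_force: 0.0
time: 15.8
position: [616.9, 191.3, 52.6]
orientation: [-2.038, -2.389, 0.002]
ft_force: [-0.9, -1.4, 5.8]
gripper_width: 0.128
gripper_force: 32.5
```

```bash
python3 -m creep '[[[0,-0.005,0],[0,0,0]],[[0,-0.01,0],[0,0,0]],[[0,-0.012,0],[0,0,0]],[[0,-0.012,0],[0,0,0]],[[0,-0.012,0],[0,0,0]],[[0,-0.012,0],[0,0,0]],[[0,-0.012,0],[0,0,0]],[[0,-0.012,0],[0,0,0]],[[0,-0.012,0],[0,0,0]],[[0,-0.01,0],[0,0,0]],[[0,-0.004,0],[0,0,0]],[[0,0,0],[0,0,0]]]'
python3 -m creep '[[[0,-0.003,0],[0,0,0]],[[0,-0.003,0],[0,0,0]],[[0,0,0],[0,0,0]]]'
```

```text
time: 17.0
position: [505.0, 172.5, 52.6]
orientation: [-2.039, -2.389, 0.005]
ft_force: [-0.6, -5.7, 3.7]
gripper_width: 0.132
gripper_force: 32.2
time: 17.3
position: [499.2, 171.6, 52.6]
orientation: [-2.039, -2.389, 0.004]
ft_force: [0.2, -6.4, 5.3]
gripper_width: 0.128
gripper_force: 32.5
```

```bash
python3 -m creep '[[[0,-0.003,0],[0,0,0]],[[0,-0.002,0],[0,0,0]],[[0,0,0],[0,0,0]]]'
python3 -m creep '[[[0,-0.0015,0],[0,0,0]],[[0,0,0],[0,0,0]]]'
python3 -m creep '[[[0,-0.0015,0],[0,0,0]],[[0,0,0],[0,0,0]]]'
```

```text
time: 17.6
position: [494.4, 170.8, 52.6]
orientation: [-2.039, -2.389, 0.004]
ft_force: [-0.3, -6.8, 6.0]
gripper_width: 0.131
gripper_force: 32.5
time: 17.8
position: [493.0, 170.6, 52.6]
orientation: [-2.04, -2.389, 0.004]
ft_force: [-0.7, -6.2, 4.6]
gripper_width: 0.133
gripper_force: 32.4
time: 18.0
position: [491.6, 170.3, 52.6]
orientation: [-2.04, -2.389, 0.004]
ft_force: [-0.0, -6.0, 6.0]
gripper_width: 0.129
gripper_force: 32.4
```

```bash
python3 -m creep '[[[0,-0.0015,0],[0,0,0]],[[0,0,0],[0,0,0]]]'
python3 -m creep '[[[0,-0.0015,0],[0,0,0]],[[0,0,0],[0,0,0]]]'
python3 -m creep '[[[0,-0.001,0],[0,0,0]],[[0,0,0],[0,0,0]]]'
```

```text
time: 18.2
position: [491.0, 170.2, 52.6]
orientation: [2.04, 2.389, -0.001]
ft_force: [7.7, -5.3, 0.2]
gripper_width: 0.131
gripper_force: 31.8
time: 18.4
position: [490.9, 170.2, 52.7]
orientation: [2.04, 2.387, 0.002]
ft_force: [17.4, -4.4, -7.1]
gripper_width: 0.131
gripper_force: 31.1
time: 18.6
position: [490.8, 170.2, 52.7]
orientation: [2.04, 2.386, 0.005]
ft_force: [25.7, -2.8, -11.9]
gripper_width: 0.131
gripper_force: 30.7
```

```bash
python3 -m creep '[[[0,0,0],[0,0,0]],[[0,0,0],[0,0,0]],[[0,0,0],[0,0,0]],[[0,0,0],[0,0,0]],[[0,0,0],[0,0,0]]]' 0
python3 -m creep '[[[0,0,-0.01],[0,0,0]],[[0,0,-0.025],[0,0,0]],[[0,0,-0.03],[0,0,0]],[[0,0,-0.03],[0,0,0]],[[0,0,-0.03],[0,0,0]],[[0,0,-0.03],[0,0,0]],[[0,0,-0.02],[0,0,0]],[[0,0,0],[0,0,0]],[[0,0,0],[0,0,0]]]'
python3 - <<'E'
from h import *
w=cam("wrist")["pixels"][:,:,::-1];S=cam("scene")["pixels"][:,:,::-1];T=cam("top")["pixels"][:,:,::-1]
r=lambda im,x0,y0,w,h:cv2.resize(im[y0:y0+h,x0:x0+w],(400,300),interpolation=cv2.INTER_CUBIC)
cv2.imwrite("pics/m8.png",np.vstack([np.hstack([r(w,0,0,640,400),r(T,380,125,160,150)]),np.hstack([r(S,130,180,200,150),r(S,280,110,160,120)])]))
print(bot.sense()["time"])
E
```

```text
time: 19.1
position: [487.2, 170.6, 52.2]
orientation: [-2.038, -2.388, 0.003]
ft_force: [0.1, -0.4, 0.4]
gripper_width: 0.501
gripper_force: 0.0
time: 20.0
position: [487.6, 170.5, 227.5]
orientation: [-2.038, -2.389, 0.003]
ft_force: [-0.5, -0.5, -0.9]
gripper_width: 0.504
gripper_force: 0.0
20.15
```

View pics/m8.png

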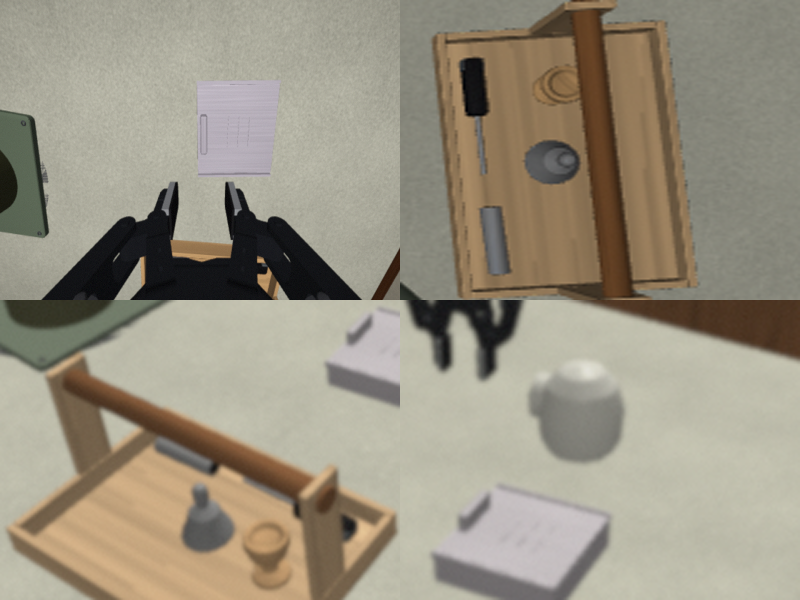

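The pictures show the cover fully over the tin. The bell and egg cup are standing, the tube and screwdriver are in place, and the salt pig is untouched. I'm handing it in.

```bash
python3 -c "
from rig import job_done
print(job_done())"
```

```text
the job is handed in; nothing more can be done
None
```

The job is handed in at about 20 s: the key was laid in the tin and released, the cover slid shut to its end stop, the bell and egg cup are still standing, and the tube, screwdriver and salt pig look undisturbed in the final pictures.

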